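Mount a pipe between centres and hold the run lever at its third click

TASK

Lay the long brass pipe in the two vee rests of the polishing rig and slide the tailstock in until the pipe is held centred between both cone centres, lifted clear of the rests. Then press the rig's spring-return run lever down past its first two clicks to the third click and keep holding it there: the program finishes while the gripper is still holding the lever down at the third click. Leave the other fittings and the nut driver where they lie.

Things in the scene. Friction and masses are not known exactly. Their poses are not given: they have to be found in the camera images.
- rig: Grey cast polishing rig fixed to the bench. Origin on the bench under the middle of the mounted pipe; z up, y along the spindle from tailstock (-y) to headstock (+y), robot on the -x side. Bed 70 mm wide, y -205 to 185, top 25 high; feet 100 wide. Headstock box 76 wide, y 95 to 185, 105 high; the run lever is on its +y end.
- rests (a point): Middle of the axis of a pipe lying in the two vee rests: 62 mm above the rig's origin, axes as the rig's. The rests are 90 degree vees, 12 mm thick along y, at y -45 and +45 mm, 40 mm wide over their tops, which are 66 mm above the bench (bed 25 mm). Nothing stands between them.
- head_tip (a point): Tip of the fixed headstock cone, 63 mm along +y from the rig's origin and 65 mm above the bench; axes as the rig's. The cone points to -y, 4 mm wide at the tip, 28 mm at the root, 21 mm long (60 degrees included). A mounted pipe's end sits 12 mm past this tip.
- centre_line (a point): Point on the line of the two centres, 65 mm above the rig's origin; axes as the rig's. The middle of the pipe is here (within 2 mm) when the pipe is fully mounted.
- tailstock (a joint): Tailstock slide along the rig's +y, m: starts 0 to 0.015, stop 0.08. Its cone (same as the headstock's, pointing +y) has its tip at rig y = -127 mm + joint. About 0.065 with the pipe fully held. Friction about 5 N, stays where left and so keeps the pipe held. Pushed in, it slides the pipe onto the headstock cone and lifts it 3 mm; a firm push home is 10 to 20 N.
- tail_fin (a point): Grip point in the upright steel fin on top of the tailstock, on the rig's axis plane; axes as the rig's. The fin is 12 mm thick (x), 32 mm long (y), and stands from 85 to 117 mm above the bench; this point is 102 mm above the bench. Tailstock block below it: 50 wide (x), 45 long (y), 25 to 85 mm above the bench.
- speed_lever (a joint): Run lever angle, rad: 0 released (0.42 above level), grows as the pad is pressed down. Clicks, felt as a small rise and drop in force, at 0.28, 0.56 and the third at 0.84 (0.42 below level); then it stiffens, hard stop at 0.97. A spring always returns it to 0: about 4 N at the pad at the start, about 9 N at the third click, up to about 11 N over the clicks.
- lever_pad (a point): Centre of the top face of the lever's steel thumb pad, to be pressed: 36 mm along the lever, 44 mm along the rig's y, 8 mm thick. It lies on the -x side of lever_pivot, 85 mm from the pivot axis, its top face 4 mm above the lever's mid line; about 113 mm above the bench at 0, 44 mm at the third click. Axes are the rig's at 0 and turn with the lever.
- lever_pivot (a point): Point on the pivot axis of the lever (axis parallel to the rig's y), 75 mm above the bench, level in y with the pad's centre, on the outer (+y) end of the headstock; axes as the rig's.
- pipe: The long brass pipe, loose, lying on the bench to the right of the rig: 150 mm long, 24 mm outside diameter, 18 mm bore, open at both ends (either end may go to either cone), about 0.25 kg. Origin at its middle on its axis, 12 mm above the bench; its y axis runs along the pipe (x and z turn with it as it rolls).
- short_pipe: Short brass pipe offcut, 60 mm long, 24 mm diameter, lying; not to be used. Origin at its middle.
- drain_cock: Brass drain cock lying on the bench, about 92 x 50 x 41 mm; leave. Origin at its underside.
- union: Copper union standing on end, 38 mm diameter, 48 high; leave. Origin at its underside.
- end_cap: Zinc end cap, 40 mm diameter, 22 high; leave. Origin at its underside.
- nut_driver: Red handled nut driver lying, 230 mm long, 30 high; leave. Origin at its underside in the handle, shaft to its +x.

How it is judged:
On the way:
1. the pipe is held centred between both cones, let go, with the run lever not yet pressed (distance between pipe and centre_line below 0.004 m and z of pipe in the frame of centre_line above -0.0015 m and angle between the y axis of pipe and the y axis of rig, either way round below 0.025 rad and value of joint tailstock above 0.06 m and contact force between the fingers and pipe below 0.2 N and value of joint speed_lever below 0.15 rad), for 0.2 s.
At the end, for the whole second after the job is handed in: Pipe at rest between the cones (middle within 4 mm of the centre point, at most 1.5 mm low, within 0.025 rad, tailstock at 0.060 m or more); the gripper still presses the rig with over 2 N, holding the run lever steady at the third click (0.74 to 0.94 rad) (distance between pipe and centre_line below 0.004 m and z of pipe in the frame of centre_line above -0.0015 m and angle between the y axis of pipe and the y axis of rig, either way round below 0.025 rad and value of joint tailstock above 0.06 m and linear speed of pipe below 0.02 m/s and value of joint speed_lever between 0.74 and 0.94 rad and velocity of joint speed_lever between -0.1 and 0.1 rad/s and contact force between any of the fingers, the arm and rig above 2 N); the arm keeps its last pose, push and grip.
It fails at once if a bystander (short pipe, drain cock, union, end cap, nut driver) is shifted by more than 30 mm (distance of any of short_pipe, drain_cock, union, end_cap, nut_driver from where it was at the start of the episode above 0.03 m).
It also fails if it takes over 54 s, if anything falls off the work surface, if the arm or the gripper's body presses on something with over 40 N, if the wrist force passes 120 N, or if a joint passes its speed limit or range.

ROBOT

A 6-joint arm with a two-finger parallel gripper is mounted at the origin on the work surface. World frame = base frame: x ahead of the robot, y to its left, z up, the work surface at z = 0. Lengths are in m, angles in rad, forces in N, time in s.
With the tool pointing down it reaches from about 0.3 to 0.95 m from the base axis. Payload 3.1 kg.
Tool frame: the origin (TCP) lies midway between the tips of the shut fingers; the grasp point (between the pads) lies 19 mm behind it; z points along the fingers, y is the line along which they close (so a half turn about z gives the same grasp; the last joint's range is limited). The gripper opens to 85 mm and grips with 20 to 120 N. Pads are 22 mm wide; open, the fingers measure 114 mm over their backs; the gripper's body (76 mm by 85 mm) begins 54 mm behind the grasp point. The pads swing forward as they close: fully open they stand 13 mm farther back than shut.
Start: joints at [-1.326, 0.308, 1.634, -0, 1.2, -0.07], TCP at [0.193, -0.594, 0.231] pointing down, gripper open.
Joint ranges: [-3.06, 3.06], [-0.79, 1.96], [0.05, 2.63], [-1.19, 4.34], [0.05, 2.64], [-2.94, 2.94]. Speed limits (rad/s): [2.79, 2.79, 3.14, 3.14, 3.14, 3.14].

INTERFACE

Orientations are given as a 3x3 rotation matrix whose columns are the frame's x, y, z axes.
In Python, from bench import env, eyes gives the robot as it stands. The module is installed in compiled form; this text tells all that it offers.
- The arm moves only by the tool servo_tool, never from a script. Its argument "series" is a list of rows, each a list of 6 numbers: the shift along the tool's x, y, z in units of 10 cm (1.0 is 10 cm), then the turn, a rotation vector about the tool's x, y, z in units of 90 degrees (1.0 is 90 degrees). A call has 1 to 10 rows; each row is the pose to reach, as a shift and turn from the pose commanded when the call began, along the tool's axes at that moment; what a row does not reach only later rows make up. A row lasts 1/12 s, in which the tool goes at most 41.7 mm and 7.16 degrees, less where a joint would pass 70% of its speed; a pose out of reach is approached as far as the arm can. A call with a number of a shift or a turn outside -1 to 1 is refused whole. A call with a gripper value outside its range is refused whole. "claw" is the closure, from -1 (fully open) to 1 (shut), set as the call begins (left out, the last holds). The fingers move at their own pace and stop on an object; "newtons" is the grip in N (left out, the last holds). Time passes only in rows, so rows that repeat a pose let the fingers close. It gives the time, the measured TCP pose, the force, the opening and the grip force at its end, in the units of the state.
- env.get_state(): the state, without advancing time (a new reading comes with each control period).
- eyes.snapshot(name): name is "side" or "top" or "wrist"; returns the picture (420x560x3 uint8, blue, green, red); there is no depth.
- eyes.get_calibration(name): a dict with "K" (3x3 intrinsics, pixels), "origin" and "orientation" of the camera in the world. Camera axes: x right, y down, z forward; pixel columns grow to the right and rows downward; lengths in m; the calibration is good to about 2 mm. The wrist camera is an equidistant fisheye: a pixel r from the principal point sees the ray r / f radians off the axis. A picture is of the moment at which its call begins: read the wrist's pose just before it. get_calibration takes no time and is no camera call; for the wrist camera it gives the pose at the moment of the call.
- env.job_done(): hands the job in; it is judged then, once.
The state is a dict: "clock": time; "q": joint angles; "qvel": joint speeds; "joint_torque": joint torques, N m; "position": TCP position; "tool_rot": TCP orientation; "force": force on the tool from outside, world axes, zero at the start; "torque": the same for the moment, N m; "finger_gap": finger opening in m; "grip_force": force on a finger pad.
Only numpy, scipy, OpenCV 4.12 (cv2) and the standard library are available. Lean on these libraries where they do the work, as an engineer would, in place of code of your own. Each camera call takes 0.05 s, during which the arm holds its last target. There are 200 camera calls.

## Working session

There is one attempt and no reset: what is moved stays moved. The work goes in short steps, Python scripts to look and compute and a tool call to move; the robot and the scene stay as the last step left them, time stands still between calls to the robot, and variables do not carry over. Pictures are saved under pics/ and viewed, at most 10 in all, crops included, and the job is handed in when it is done.

Besides the shell and the picture viewer there is one more tool, called after "Emit:" in YAML: its name, and indented under it one key for each argument. servo_tool: Moves the arm, as the interface text tells. Shifts and turns lie within -1 to 1; 1 stands for 10 cm of shift or 90 degrees of turn. Its arguments: {"type":"object","properties":{"series":{"type":"array","items":{"type":"array","items":{"type":"number"}}},"claw":{"type":"number"},"newtons":{"type":"number"}},"required":["series"]}

```bash
mkdir -p pics
python3 - <<'E'
from bench import env, eyes
import cv2,numpy as np
for n in("top","side"):
    cv2.imwrite(f"pics/{n}0.png",eyes.snapshot(n))
    c=eyes.get_calibration(n);print(n,c)
s=env.get_state();print(s)
E
```

```text
top {'K': array([[444.83542248,   0.        , 283.97075105],
       [  0.        , 444.83542248, 213.63800161],
       [  0.        ,   0.        ,   1.        ]]), 'origin': array([ 0.385204  , -0.10578507,  1.23564759]), 'orientation': array([[-0.00828192, -0.983829  ,  0.17891874],
       [-0.99995741,  0.00741926, -0.00549008],
       [ 0.00407385, -0.17895659, -0.98384854]])}
side {'K': array([[422.32766804,   0.        , 278.07359137],
       [  0.        , 422.32766804, 205.55234766],
       [  0.        ,   0.        ,   1.        ]]), 'origin': array([ 0.24114246, -1.11819992,  0.96569036]), 'orientation': array([[ 0.95447637, -0.17765066,  0.2396145 ],
       [-0.29791377, -0.60789573,  0.73600962],
       [ 0.01490804, -0.77388825, -0.63314669]])}
{'clock': 0.1, 'q': array([-1.32573356e+00,  3.08934777e-01,  1.63504142e+00, -1.85188453e-05,
        1.19969885e+00, -6.96701363e-02]), 'qvel': array([-0.00034235, -0.00081013, -0.001963  , -0.00030986,  0.00019296,
       -0.00278462]), 'joint_torque': array([-1.50850342e-04, -4.16407907e+01, -2.77644682e+01, -1.15108960e-04,
        4.03158672e-03, -1.94489161e-06]), 'position': array([ 0.19328404, -0.59358767,  0.23015992]), 'tool_rot': array([[ 9.50877043e-01,  3.09568370e-01, -5.21965759e-04],
       [ 3.09568784e-01, -9.50874915e-01,  2.01598324e-03],
       [ 1.27760498e-04, -2.07853649e-03, -9.99997832e-01]]), 'force': array([-0.58291064, -0.28220996, -0.11011824]), 'torque': array([-0.00524942, -0.03008592, -0.01509842]), 'grip_force': 0.0, 'finger_gap': 0.08550696446212376}
```

View pics/top0.png

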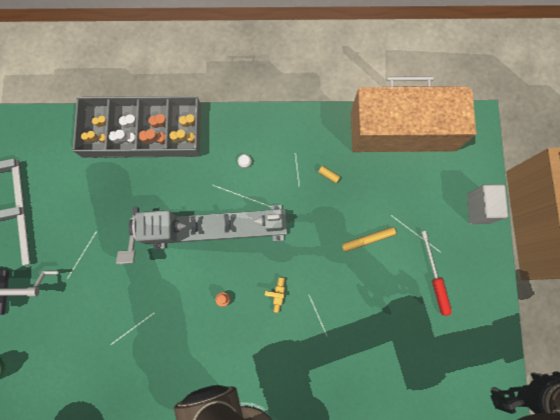

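View pics/side0.png

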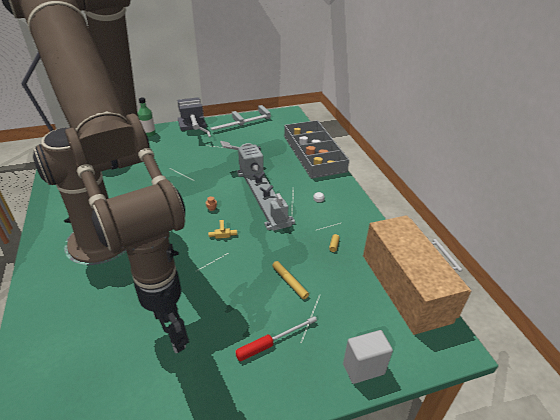

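The top view shows the rig (tail at about (286,222), headstock at about (150,228), pad at (125,256)) and the long pipe from (343,246) to (396,232). The side view agrees. I'll zoom in on the rig and segment the pipe.

```bash
cat > h.py <<'E'
import numpy as np, cv2
from bench import env, eyes
def topw(uv,z,n="top"):
    c=eyes.get_calibration(n); R=np.array(c["orientation"]);o=np.array(c["origin"])
    d=R@np.linalg.inv(c["K"])@np.array([*uv,1.]); return o+d*(z-o[2])/d[2]
def proj(p,n="top"):
    c=eyes.get_calibration(n); v=c["K"]@(np.array(c["orientation"]).T@(np.array(p)-c["origin"])); return v[:2]/v[2]
def wray(uv):
    c=eyes.get_calibration("wrist");K=c["K"];a=np.array([(uv[0]-K[0,2])/K[0,0],(uv[1]-K[1,2])/K[1,1]]);t=np.hypot(*a)
    return np.array(c["origin"]),np.array(c["orientation"])@np.array([*(np.sin(t)*a/t),np.cos(t)])
def ww(uv,z):
    o,d=wray(uv);return o+d*(z-o[2])/d[2]
def wproj(p):
    c=eyes.get_calibration("wrist");K=c["K"];v=np.array(c["orientation"]).T@(np.array(p)-c["origin"]);t=np.arccos(v[2]/np.linalg.norm(v));a=v[:2]/np.hypot(*v[:2])*t
    return np.array([K[0,0]*a[0]+K[0,2],K[1,1]*a[1]+K[1,2]])
E
python3 - <<'E'
from h import *
im=cv2.imread("pics/top0.png")
cv2.imwrite("pics/rig.png",cv2.resize(im[190:275,110:300],None,fx=4.2,fy=4.2,interpolation=cv2.INTER_CUBIC))
h=cv2.cvtColor(im,cv2.COLOR_BGR2HSV)
m=cv2.inRange(h,(15,120,90),(32,255,255));m[:, :330]=0;m[:215]=0;m[260:]=0;m[:,405:]=0
ys,xs=np.nonzero(m);r=cv2.minAreaRect(np.c_[xs,ys].astype(np.float32));print(r,len(xs))
b=cv2.boxPoints(r);P=np.array([topw(q,0.012)for q in b]);print(P.round(4),P.mean(0))
e=P-np.roll(P,1,0);print(np.linalg.norm(e,axis=1))
E
```

```text
((368.95001220703125, 238.84999084472656), (7.905693531036377, 55.02362823486328), 71.56504821777344) 432
[[ 0.5218 -0.2712  0.012 ]
 [ 0.5693 -0.4181  0.012 ]
 [ 0.5482 -0.4239  0.012 ]
 [ 0.501  -0.2774  0.012 ]] [ 0.53509166 -0.3476497   0.012     ]
[0.02171103 0.15442795 0.02188972 0.15395794]
```

View pics/rig.png

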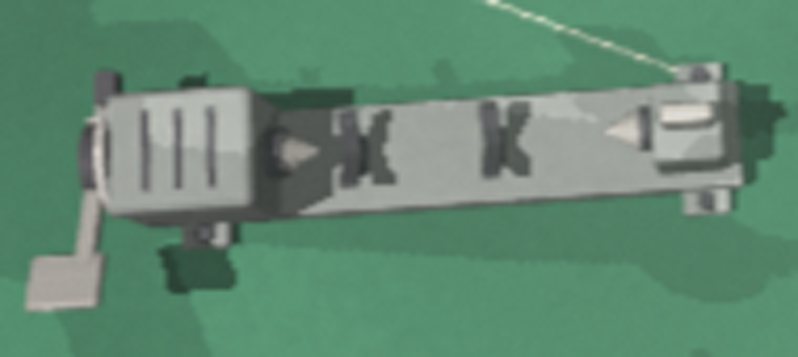

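The rig crop shows the head cone tip at (318,150), tail cone tip at (606,131), fin top near (690,115), and pad corners (28,257) to (98,307). I'll fit the rig pose.

```bash
cat >> h.py <<'E'
def rigp(g,p):
    x,y,t=g;c,s=np.cos(t),np.sin(t);return np.array([x+c*p[0]-s*p[1],y+s*p[0]+c*p[1],p[2]])
def rigq(g,w):
    c,s=np.cos(g[2]),np.sin(g[2]);d=np.array(w[:2])-g[:2];return np.array([c*d[0]+s*d[1],-s*d[0]+c*d[1],w[2]])
E
python3 - <<'E'
from h import *
from scipy.optimize import least_squares
px=lambda q:(np.array(q)+.5)/4.2-.5+[110,190]
M=[((318,150),(0,.063,.065)),((110,96),(.038,.185,.105)),((252,89),(.038,.095,.105)),((248,208),(-.038,.095,.105)),((106,212),(-.038,.185,.105)),((741,185),(-.035,-.205,.025)),((738,82),(.035,-.205,.025))]
f=lambda g:np.concatenate([proj(rigp(g,p))-px(q) for q,p in M])
r=least_squares(f,[.56,.05,0],loss="soft_l1",f_scale=.5);g=r.x;print(g,f(g).reshape(-1,2).round(2))
np.save("g.npy",g)
print("tailtip",rigq(g,topw(px((606,131)),.065)),"fintop",rigq(g,topw(px((690,115)),.117)))
for q in[(28,257),(103,253),(98,307),(26,310)]:print("pad",rigq(g,topw(px(q),.113)))
E
```

```text
[0.57106123 0.08686792 0.06004417] [[ 0.19  0.44]
 [-1.34 -0.42]
 [-0.23 -1.07]
 [ 1.39 -0.24]
 [-0.14  1.18]
 [ 0.76  0.37]
 [-0.27 -0.1 ]]
tailtip [ 0.00105474 -0.11913974  0.065     ] fintop [-0.00135765 -0.17336328  0.117     ]
pad [-0.06019206  0.22893783  0.113     ]
pad [-0.06083482  0.18403175  0.113     ]
pad [-0.09302712  0.18727613  0.113     ]
pad [-0.09189526  0.23016253  0.113     ]
```

```bash
cat >> h.py <<'E'
from scipy.spatial.transform import Rotation as Ro
def down(psi):
    c,s=np.cos(psi),np.sin(psi);return np.array([[-s,c,0],[c,s,0],[0,0,-1.]])
def plan(p,R,n,p0=None,R0=None):
    "n calls to the target pose; per call the row in tool units"
    s=env.get_state();p0=s["position"] if p0 is None else np.array(p0);R0=s["tool_rot"] if R0 is None else R0
    w=Ro.from_matrix(R0.T@R).as_rotvec()/n
    for i in range(n):
        Ri=R0@Ro.from_rotvec(w*i).as_matrix()
        row=np.r_[Ri.T@((np.array(p)-p0)/n)/.1,w/(np.pi/2)].round(3)
        print(row.tolist(), "rows>=%.1f"%max(np.linalg.norm(row[:3])*100/41.7,np.linalg.norm(row[3:])*90/7.16))
E
python3 - <<'E'
from h import *
plan((.535,-.348,.15),down(.313),4)
E
```

```text
[1.002, -0.319, 0.201, -0.0, -0.0, -0.25] rows>=3.1
[1.048, 0.088, 0.201, -0.0, -0.0, -0.25] rows>=3.1
[0.935, 0.482, 0.2, -0.0, -0.0, -0.25] rows>=3.1
[0.68, 0.803, 0.2, -0.0, -0.0, -0.25] rows>=3.1
```

Emit:
servo_tool:
  series:
    - [0.25,-0.08,0.05,0,0,-0.06]
    - [0.6,-0.19,0.12,0,0,-0.14]
    - [1,-0.32,0.2,0,0,-0.21]
    - [1,-0.32,0.2,0,0,-0.25]
  claw: -1

```text
clock: 0.43
position: [0.2827, -0.5273, 0.2087]
tool_rot: [[0.754, 0.656, 0.001], [0.656, -0.754, 0.007], [0.006, -0.005, -1.0]]
force: [-0.2, 0.4, 0.5]
finger_gap: 0.0855
grip_force: 0.0
```

Emit:
servo_tool:
  series:
    - [0.35,0.03,0.07,0,0,-0.07]
    - [0.7,0.06,0.13,0,0,-0.14]
    - [1,0.09,0.2,0,0,-0.21]
    - [1,0.09,0.2,0,0,-0.25]

```text
clock: 0.77
position: [0.3637, -0.47, 0.189]
tool_rot: [[0.446, 0.895, 0.0], [0.895, -0.446, 0.005], [0.005, -0.002, -1.0]]
force: [-0.7, -0.9, 0.1]
finger_gap: 0.0855
grip_force: 0.0
```

Emit:
servo_tool:
  series:
    - [0.33,0.17,0.07,0,0,-0.07]
    - [0.66,0.34,0.13,0,0,-0.14]
    - [0.94,0.48,0.2,0,0,-0.21]
    - [0.94,0.48,0.2,0,0,-0.25]

```text
clock: 1.1
position: [0.4491, -0.4081, 0.1692]
tool_rot: [[0.069, 0.998, 0.0], [0.998, -0.069, 0.004], [0.004, -0.0, -1.0]]
force: [-1.7, -0.1, -0.6]
finger_gap: 0.0854
grip_force: 0.0
```

Emit:
servo_tool:
  series:
    - [0.22,0.26,0.07,0,0,-0.07]
    - [0.45,0.53,0.13,0,0,-0.14]
    - [0.68,0.8,0.2,0,0,-0.21]
    - [0.68,0.8,0.2,0,0,-0.25]
    - [0.68,0.8,0.2,0,0,-0.25]
    - [0.68,0.8,0.2,0,0,-0.25]

```text
clock: 1.6
position: [0.5307, -0.3507, 0.1506]
tool_rot: [[-0.309, 0.951, -0.001], [0.951, 0.309, 0.0], [0.001, -0.001, -1.0]]
force: [-0.5, -0.0, 0.1]
finger_gap: 0.0856
grip_force: 0.0
```

Run:
```python
from h import *
im=eyes.snapshot("wrist")
s=env.get_state();print(s["clock"],s["position"],s["tool_rot"].round(3),eyes.get_calibration("wrist"))
for k in(-.075,.075):
    u=wproj([.535-.308*k,-.348+.951*k,.012]);print(u);cv2.circle(im,(int(u[0]),int(u[1])),3,(255,0,255),1)
cv2.imwrite("pics/w1.png",im)
```

```text
1.65 [ 0.53037351 -0.35127604  0.15088285] [[-0.308  0.951 -0.001]
 [ 0.951  0.308  0.   ]
 [ 0.001 -0.001 -1.   ]] {'K': array([[325.1922621 ,   0.        , 277.93282305],
       [  0.        , 325.1922621 , 203.05063729],
       [  0.        ,   0.        ,   1.        ]]), 'origin': array([ 0.50998691, -0.28906438,  0.2942496 ]), 'orientation': array([[ 9.51062417e-01,  2.98371572e-01,  8.03410471e-02],
       [ 3.08997440e-01, -9.17568256e-01, -2.50178092e-01],
       [-9.27636134e-04,  2.62760159e-01, -9.64860735e-01]])}
[283.934815   265.16430899]
[284.84227194 103.71435536]
```

View pics/w1.png

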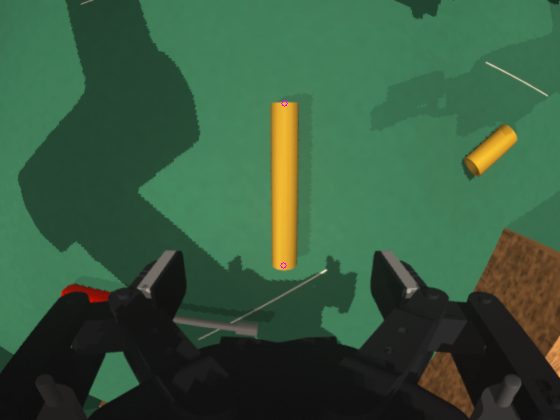

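The wrist view shows the pipe spanning (285,101) to (284,269), which matches the estimate to within 2 mm. Descending.

Emit:
servo_tool:
  series:
    - [0.02,0.05,0.3,0,0,0]
    - [0.02,0.05,0.65,0,0,0]
    - [0.02,0.05,1,0,0,0]

```text
clock: 1.9
position: [0.5356, -0.3497, 0.0522]
tool_rot: [[-0.307, 0.952, 0.003], [0.952, 0.307, -0.003], [-0.004, 0.002, -1.0]]
force: [-0.1, -0.3, -1.1]
finger_gap: 0.0855
grip_force: 0.0
```

Emit:
servo_tool:
  series:
    - [0,0,0.2,0,0,0]
    - [0,0,0.36,0,0,0]
    - [0,0,0.45,0,0,0]
    - [0,0,0.47,0,0,0]
    - [0,0,0.47,0,0,0]

```text
clock: 2.32
position: [0.5345, -0.3484, 0.0042]
tool_rot: [[-0.308, 0.951, -0.0], [0.951, 0.308, 0.0], [0.0, -0.0, -1.0]]
force: [0.3, -0.3, 0.3]
finger_gap: 0.085
grip_force: 0.0
```

Emit:
servo_tool:
  series:
    - [0,0,0,0,0,0]
    - [0,0,0,0,0,0]
    - [0,0,0,0,0,0]
    - [0,0,0,0,0,0]
    - [0,0,0,0,0,0]
    - [0,0,0,0,0,0]
    - [0,0,0,0,0,0]
    - [0,0,0,0,0,0]
  claw: 1
  newtons: 50

```text
clock: 2.98
position: [0.5359, -0.3482, 0.0053]
tool_rot: [[-0.31, 0.951, 0.001], [0.951, 0.31, -0.001], [-0.001, 0.001, -1.0]]
force: [-0.4, 0.8, 4.5]
finger_gap: 0.0215
grip_force: 50.5
```

Run:
```python
from h import *
s=env.get_state();print(s["clock"],s["position"],s["finger_gap"],s["grip_force"],s["force"])
g=np.load("g.npy")
T=rigp(g,(0,-.016,.16));print(T)
p=s["position"].copy();p[2]=.103
plan(T,down(g[2]),5,p,s["tool_rot"])
```

```text
2.9833 [ 0.5358541  -0.34815479  0.00525751] 0.02154604186302626 50.46792904380709 [-0.40153789  0.84306076  4.52015367]
[0.57202136 0.07089676 0.16      ]
[0.774, 0.328, -0.115, 0.0, 0.0, 0.032] rows>=2.0
[0.79, 0.289, -0.115, 0.0, 0.0, 0.032] rows>=2.0
[0.804, 0.248, -0.114, 0.0, 0.0, 0.032] rows>=2.0
[0.815, 0.207, -0.114, 0.0, 0.0, 0.032] rows>=2.0
[0.825, 0.165, -0.114, 0.0, 0.0, 0.032] rows>=2.0
```

Emit:
servo_tool:
  series:
    - [0,0,-0.15,0,0,0]
    - [0,0,-0.4,0,0,0]
    - [0,0,-0.7,0,0,0]
    - [0,0,-1,0,0,0]

```text
clock: 3.32
position: [0.5334, -0.3465, 0.1039]
tool_rot: [[-0.31, 0.951, -0.004], [0.951, 0.31, 0.003], [0.004, -0.003, -1.0]]
force: [0.6, -1.2, -2.7]
finger_gap: 0.0213
grip_force: 49.6
```

Emit:
servo_tool:
  series:
    - [0.25,0.1,-0.04,0,0,0.01]
    - [0.5,0.2,-0.08,0,0,0.02]
    - [0.77,0.33,-0.12,0,0,0.032]

```text
clock: 3.57
position: [0.5418, -0.264, 0.1171]
tool_rot: [[-0.259, 0.966, -0.0], [0.966, 0.259, -0.0], [0.0, -0.0, -1.0]]
force: [0.4, 0.0, -2.5]
finger_gap: 0.0216
grip_force: 49.6
```

Emit:
servo_tool:
  series:
    - [0.27,0.1,-0.04,0,0,0.01]
    - [0.53,0.19,-0.08,0,0,0.02]
    - [0.79,0.29,-0.12,0,0,0.032]

```text
clock: 3.82
position: [0.5486, -0.1787, 0.1281]
tool_rot: [[-0.212, 0.977, -0.002], [0.977, 0.212, 0.001], [0.001, -0.002, -1.0]]
force: [0.5, -0.8, -2.7]
finger_gap: 0.0215
grip_force: 49.6
```

Emit:
servo_tool:
  series:
    - [0.27,0.08,-0.04,0,0,0.01]
    - [0.53,0.16,-0.08,0,0,0.02]
    - [0.8,0.25,-0.12,0,0,0.032]

```text
clock: 4.07
position: [0.5561, -0.0954, 0.1401]
tool_rot: [[-0.162, 0.987, -0.002], [0.987, 0.162, 0.0], [0.001, -0.002, -1.0]]
force: [1.1, 0.4, -2.3]
finger_gap: 0.0215
grip_force: 49.6
```

Emit:
servo_tool:
  series:
    - [0.27,0.07,-0.04,0,0,0.01]
    - [0.53,0.14,-0.08,0,0,0.02]
    - [0.82,0.21,-0.12,0,0,0.032]

```text
clock: 4.32
position: [0.5637, -0.0115, 0.1522]
tool_rot: [[-0.112, 0.994, -0.002], [0.994, 0.112, -0.0], [0.0, -0.002, -1.0]]
force: [0.7, 0.2, -2.2]
finger_gap: 0.0215
grip_force: 49.6
```

Emit:
servo_tool:
  series:
    - [0.3,0.05,-0.04,0,0,0.01]
    - [0.55,0.1,-0.08,0,0,0.02]
    - [0.75,0.14,-0.12,0,0,0.032]
    - [0.82,0.16,-0.12,0,0,0.032]
    - [0.82,0.16,-0.12,0,0,0.032]
    - [0.82,0.16,-0.12,0,0,0.032]

```text
clock: 4.82
position: [0.5705, 0.0703, 0.1638]
tool_rot: [[-0.065, 0.998, -0.001], [0.998, 0.065, -0.001], [-0.001, -0.002, -1.0]]
force: [0.3, -0.1, -1.3]
finger_gap: 0.0217
grip_force: 49.6
```

Run:
```python
from h import *
im=eyes.snapshot("wrist");g=np.load("g.npy")
s=env.get_state();print(s["clock"],s["position"],s["tool_rot"].round(3),rigq(g,s["position"]),s["finger_gap"])
for p in[(0,.063,.065),(-.038,.095,.105),(.038,.095,.105),(.02,.039,.066),(-.02,.039,.066),(.02,.051,.066),(-.02,.051,.066)]:
    u=wproj(rigp(g,p));print(p,u);cv2.circle(im,(int(u[0]),int(u[1])),3,(255,0,255),1)
cv2.imwrite("pics/w2.png",cv2.resize(im,None,fx=1.4,fy=1.4))
```

```text
4.8667 [0.57055132 0.06967611 0.16369936] [[-0.064  0.998 -0.002]
 [ 0.998  0.064 -0.001]
 [-0.001 -0.002 -1.   ]] [-0.00154064 -0.01713023  0.16369936] 0.021688307379615173
(0, 0.063, 0.065) [280.83729596  96.66598751]
(-0.038, 0.095, 0.105) [220.04503256  43.89985444]
(0.038, 0.095, 0.105) [342.86129504  44.81903002]
(0.02, 0.039, 0.066) [307.79495855 129.27690699]
(-0.02, 0.039, 0.066) [253.51158494 128.9523988 ]
(0.02, 0.051, 0.066) [308.01910548 113.13416326]
(-0.02, 0.051, 0.066) [253.46810753 112.79571256]
```

View pics/w2.png

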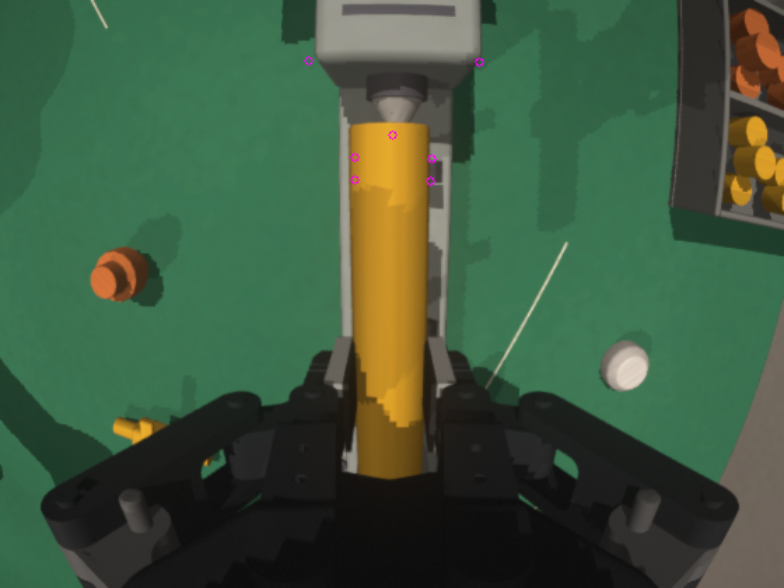

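The wrist view shows the pipe held parallel to the rig, with its far end at about (390,125)/1.4, the cone centred at about (397,103)/1.4 and the headstock edges at 316 and 480 (/1.4). I'll check the lateral offsets.

Run:
```python
from h import *
g=np.load("g.npy")
for n,u,z in[("cone",(397.5,105),.065),("box L",(317,50),.1),("box R",(479,50),.1),("bedL",(341,150),.025),("bedR",(451.5,150),.025),("bedL2",(345,300),.025),("bedR2",(447,300),.025),("pipe end top",(389.5,125),.184),("pipe end axis L",(350,128),.173),("pipe end axis R",(429,128),.173),("pipe L",(353,300),.173),("pipe R",(427,300),.173)]:
    print(n,rigq(g,ww((np.array(u)+.5)/1.4-.5,z)).round(4))
```

```text
cone [0.0021 0.0794 0.065 ]
box L [-0.035   0.1016  0.1   ]
box R [0.0385 0.1024 0.1   ]
bedL [-0.0318  0.0566  0.025 ]
bedR [0.036  0.0571 0.025 ]
bedL2 [-0.0305 -0.0393  0.025 ]
bedR2 [ 0.0359 -0.039   0.025 ]
pipe end top [-0.0019  0.0587  0.184 ]
pipe end axis L [-0.0133  0.0588  0.173 ]
pipe end axis R [0.0096 0.0589 0.173 ]
pipe L [-0.0129  0.0068  0.173 ]
pipe R [0.0099 0.0069 0.173 ]
```

Emit:
servo_tool:
  series:
    - [0,0.04,0.2,0,0,0]
    - [0,0.04,0.5,0,0,0]
    - [0,0.04,0.75,0,0,0]
    - [0,0.04,0.88,0,0,0]
    - [0,0.04,0.94,0,0,0]
    - [0,0.04,0.94,0,0,0]

```text
clock: 5.37
position: [0.5739, 0.0698, 0.0685]
tool_rot: [[-0.062, 0.998, -0.004], [0.998, 0.062, -0.0], [-0.0, -0.004, -1.0]]
force: [0.1, 0.7, -2.4]
finger_gap: 0.0213
grip_force: 49.6
```

Emit:
servo_tool:
  series:
    - [0,0,0.05,0,0,0]
    - [0,0,0.09,0,0,0]
    - [0,0,0.12,0,0,0]
    - [0,0,0.14,0,0,0]
    - [0,0,0.14,0,0,0]
    - [0,0,0.14,0,0,0]

```text
clock: 5.87
position: [0.5755, 0.0709, 0.057]
tool_rot: [[-0.064, 0.998, 0.0], [0.998, 0.064, -0.0], [-0.0, 0.0, -1.0]]
force: [-1.4, -0.5, 1.5]
finger_gap: 0.0212
grip_force: 50.0
```

Emit:
servo_tool:
  series:
    - [0,0,0,0,0,0]
    - [0,0,0,0,0,0]
    - [0,0,0,0,0,0]
    - [0,0,0,0,0,0]
    - [0,0,0,0,0,0]
    - [0,0,0,0,0,0]
  claw: -1

```text
clock: 6.37
position: [0.5755, 0.0709, 0.0563]
tool_rot: [[-0.063, 0.998, 0.0], [0.998, 0.063, 0.0], [0.0, 0.0, -1.0]]
force: [-0.4, 0.7, 0.5]
finger_gap: 0.0858
grip_force: 0.0
```

Emit:
servo_tool:
  series:
    - [0,0,-0.15,0,0,0]
    - [0,0,-0.45,0,0,0]
    - [0,0,-0.8,0,0,0]
    - [0,0,-1,0,0,0]
    - [0,0,-1,0,0,0]

```text
clock: 6.78
position: [0.5798, 0.0712, 0.1623]
tool_rot: [[-0.063, 0.998, 0.011], [0.998, 0.063, 0.001], [-0.0, 0.011, -1.0]]
force: [0.7, 0.6, 0.3]
finger_gap: 0.0856
grip_force: 0.0
```

Run:
```python
from h import *
g=np.load("g.npy");g=np.r_[rigp(g,(.002,0,0))[:2],g[2]];np.save("g.npy",g)
s=env.get_state();print(s["clock"],s["position"],rigq(g,s["position"]),s["force"])
plan(rigp(g,(0,-.174,.157)),down(g[2]),2)
```

```text
6.7833 [0.57978483 0.07116042 0.16231245] [ 0.0057653  -0.01620268  0.16231245] [0.71772378 0.56591012 0.29765738]
[-0.789, -0.032, 0.026, 0.004, 0.0, 0.001] rows>=1.9
[-0.789, -0.03, 0.026, 0.004, 0.0, 0.001] rows>=1.9
```

Emit:
servo_tool:
  series:
    - [-0.2,0,0,0,0,0]
    - [-0.5,0,0,0,0,0]
    - [-0.79,-0.01,0,0,0,0]

```text
clock: 7.03
position: [0.5789, -0.0082, 0.1556]
tool_rot: [[-0.066, 0.998, -0.001], [0.998, 0.066, 0.0], [0.0, -0.001, -1.0]]
force: [0.7, 0.5, -0.1]
finger_gap: 0.0854
grip_force: 0.0
```

Emit:
servo_tool:
  series:
    - [-0.3,0,0,0,0,0]
    - [-0.6,-0.01,0,0,0,0]
    - [-0.75,-0.01,0,0,0,0]
    - [-0.79,-0.01,0,0,0,0]
    - [-0.79,-0.01,0,0,0,0]
    - [-0.79,-0.01,0,0,0,0]

```text
clock: 7.53
position: [0.5829, -0.0859, 0.1557]
tool_rot: [[-0.063, 0.998, -0.001], [0.998, 0.063, 0.001], [0.001, -0.001, -1.0]]
force: [0.2, 0.4, 0.7]
finger_gap: 0.0853
grip_force: 0.0
```

Run:
```python
from h import *
im=eyes.snapshot("wrist");g=np.load("g.npy")
s=env.get_state();print(s["clock"],s["position"],s["tool_rot"].round(3),rigq(g,s["position"]),s["finger_gap"])
for p in[(0,-.119,.065),(.0,-.157,.117),(0,-.189,.117)]:
    u=wproj(rigp(g,p));print(p,u*1.4);cv2.circle(im,(int(u[0]),int(u[1])),2,(255,0,255),1)
cv2.imwrite("pics/w3.png",cv2.resize(im,None,fx=1.4,fy=1.4))
```

```text
7.5833 [ 0.58299908 -0.08553181  0.15582478] [[-0.064  0.998 -0.001]
 [ 0.998  0.064  0.001]
 [ 0.001 -0.001 -1.   ]] [-0.00042905 -0.17280542  0.15582478] 0.08522845321113458
(0, -0.119, 0.065) [390.72261459 185.90651771]
(0.0, -0.157, 0.117) [390.53168782 284.34794425]
(0, -0.189, 0.117) [390.07654338 355.05521204]
```

View pics/w3.png

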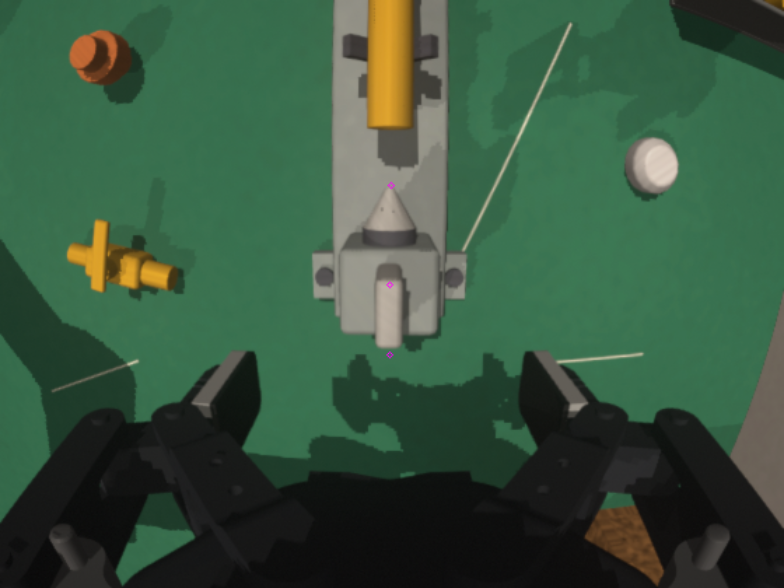

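The wrist view shows the pipe lying centred in the vees, the tail cone tip at (391,187), matching the prediction, and the fin spanning rows 279–347 at column 389. Descending to grip the fin.

Emit:
servo_tool:
  series:
    - [0.02,0,0.15,0,0,0]
    - [0.02,0,0.4,0,0,0]
    - [0.02,0,0.55,0,0,0]
    - [0.02,0,0.63,0,0,0]
    - [0.02,0,0.63,0,0,0]

```text
clock: 8.0
position: [0.5812, -0.083, 0.0909]
tool_rot: [[-0.065, 0.998, -0.005], [0.998, 0.065, 0.001], [0.002, -0.005, -1.0]]
force: [-0.4, 0.4, -0.4]
finger_gap: 0.0855
grip_force: 0.0
```

Emit:
servo_tool:
  series:
    - [0,0,0,0,0,0]
    - [0,0,0,0,0,0]
    - [0,0,0,0,0,0]
    - [0,0,0,0,0,0]
    - [0,0,0,0,0,0]
    - [0,0,0,0,0,0]
    - [0,0,0,0,0,0]
    - [0,0,0,0,0,0]
    - [0,0,0,0,0,0]
  claw: 1
  newtons: 50

```text
clock: 8.75
position: [0.5825, -0.0851, 0.0941]
tool_rot: [[-0.063, 0.998, -0.002], [0.998, 0.063, 0.0], [0.0, -0.002, -1.0]]
force: [-4.3, -0.4, 5.3]
finger_gap: 0.0109
grip_force: 52.3
```

Emit:
servo_tool:
  series:
    - [0.03,0,0,0,0,0]
    - [0.08,0,0,0,0,0]
    - [0.13,0,0,0,0,0]
    - [0.19,0,0,0,0,0]
    - [0.25,0,0,0,0,0]
    - [0.3,0,0,0,0,0]
    - [0.3,0,0,0,0,0]

```text
clock: 9.33
position: [0.5809, -0.0557, 0.0941]
tool_rot: [[-0.063, 0.998, -0.001], [0.998, 0.063, -0.001], [-0.001, -0.001, -1.0]]
force: [-4.2, -1.7, 5.7]
finger_gap: 0.0107
grip_force: 52.3
```

Emit:
servo_tool:
  series:
    - [0.03,0,0,0,0,0]
    - [0.06,0,0,0,0,0]
    - [0.09,0,0,0,0,0]
    - [0.12,0,0,0,0,0]
    - [0.15,0,0,0,0,0]
    - [0.18,0,0,0,0,0]
    - [0.2,0,0,0,0,0]

```text
clock: 9.92
position: [0.5798, -0.0371, 0.0941]
tool_rot: [[-0.064, 0.998, -0.001], [0.998, 0.064, -0.003], [-0.003, -0.001, -1.0]]
force: [-3.6, -7.2, 4.8]
finger_gap: 0.0111
grip_force: 52.2
```

Emit:
servo_tool:
  series:
    - [0.01,0,0,0,0,0]
    - [0.02,0,0,0,0,0]
    - [0.03,0,0,0,0,0]
    - [0.04,0,0,0,0,0]
    - [0.05,0,0,0,0,0]
    - [0.05,0,0,0,0,0]

```text
clock: 10.42
position: [0.5795, -0.0323, 0.0941]
tool_rot: [[-0.063, 0.998, -0.001], [0.998, 0.063, -0.003], [-0.003, -0.001, -1.0]]
force: [-3.3, -6.7, 6.0]
finger_gap: 0.0107
grip_force: 52.3
```

Emit:
servo_tool:
  series:
    - [0.01,0,0,0,0,0]
    - [0.02,0,0,0,0,0]
    - [0.03,0,0,0,0,0]
    - [0.03,0,0,0,0,0]

```text
clock: 10.75
position: [0.5793, -0.0293, 0.0941]
tool_rot: [[-0.063, 0.998, -0.001], [0.998, 0.063, -0.003], [-0.003, -0.001, -1.0]]
force: [-4.0, -6.9, 5.5]
finger_gap: 0.0111
grip_force: 52.3
```

Emit:
servo_tool:
  series:
    - [0.01,0,0,0,0,0]
    - [0.02,0,0,0,0,0]
    - [0.02,0,0,0,0,0]

```text
clock: 11.0
position: [0.5792, -0.0275, 0.0941]
tool_rot: [[-0.064, 0.998, -0.001], [0.998, 0.064, -0.004], [-0.004, -0.001, -1.0]]
force: [-3.8, -7.5, 5.5]
finger_gap: 0.0109
grip_force: 52.3
```

Emit:
servo_tool:
  series:
    - [0.01,0,0,0,0,0]
    - [0.02,0,0,0,0,0]
    - [0.02,0,0,0,0,0]

```text
clock: 11.25
position: [0.5791, -0.0263, 0.0941]
tool_rot: [[-0.064, 0.998, -0.0], [0.998, 0.064, -0.005], [-0.005, -0.001, -1.0]]
force: [-3.7, -9.7, 4.1]
finger_gap: 0.0111
grip_force: 52.2
```

Emit:
servo_tool:
  series:
    - [0.01,0,0,0,0,0]
    - [0.02,0,0,0,0,0]
    - [0.02,0,0,0,0,0]

```text
clock: 11.5
position: [0.5791, -0.0259, 0.0941]
tool_rot: [[-0.064, 0.998, -0.0], [0.998, 0.064, -0.008], [-0.008, -0.001, -1.0]]
force: [-3.2, -14.2, 5.3]
finger_gap: 0.0113
grip_force: 52.1
```

Run:
```python
from h import *
g=np.load("g.npy");s=env.get_state();print(s["clock"],rigq(g,s["position"]),s["force"])
im=eyes.snapshot("wrist");a=cv2.resize(im[0:250,180:380],None,fx=2,fy=2)
t=eyes.snapshot("side");b=cv2.resize(t[135:235,225:305],None,fx=5,fy=5,interpolation=cv2.INTER_CUBIC)
cv2.imwrite("pics/m4.png",np.hstack([a,b]))
for p in[(0,.063,.065),(0,.075,.065),(0,-.075,.065),(0,-.062,.065)]:print(p,(wproj(rigp(g,p))-[180,0])*2)
```

```text
11.5 [-0.00073596 -0.11308173  0.09407451] [ -3.21196335 -14.22713149   5.2887628 ]
(0, 0.063, 0.065) [ 202.14534641 -140.85402842]
(0, 0.075, 0.065) [ 202.26419814 -172.13209459]
(0, -0.075, 0.065) [199.60505265 334.83502465]
(0, -0.062, 0.065) [199.92021189 286.46595101]
```

View pics/m4.png

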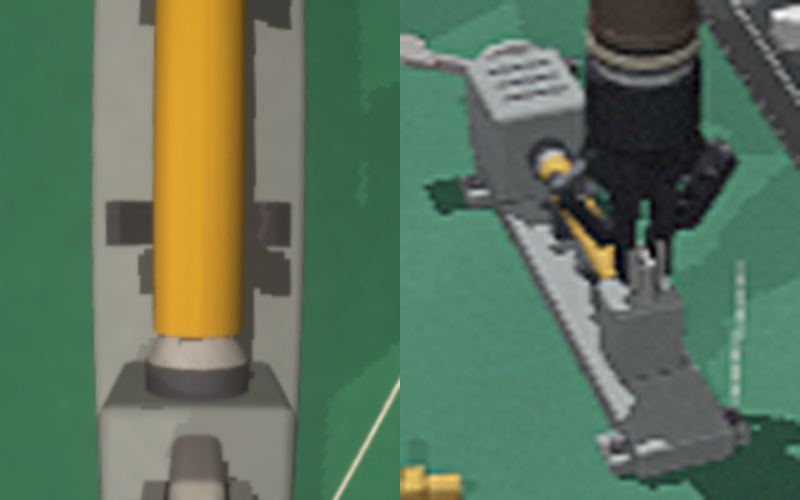

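The wrist view (left) shows the pipe's tail end at row 337 (predicted 335), and the side view (right) shows it on both cones. The force rise to 14 N with no more travel confirms it is seated. One final nudge, then release.

Emit:
servo_tool:
  series:
    - [0.01,0,0,0,0,0]
    - [0.01,0,0,0,0,0]
    - [0.01,0,0,0,0,0]

```text
clock: 11.85
position: [0.5791, -0.0258, 0.0941]
tool_rot: [[-0.065, 0.998, -0.0], [0.998, 0.065, -0.009], [-0.009, -0.001, -1.0]]
force: [-3.8, -16.2, 3.2]
finger_gap: 0.0111
grip_force: 52.1
```

Emit:
servo_tool:
  series:
    - [0,0,0,0,0,0]
    - [0,0,0,0,0,0]
    - [0,0,0,0,0,0]
    - [0,0,0,0,0,0]
    - [0,0,0,0,0,0]
    - [0,0,0,0,0,0]
  claw: -1

```text
clock: 12.35
position: [0.5791, -0.0195, 0.0932]
tool_rot: [[-0.064, 0.998, -0.0], [0.998, 0.064, 0.0], [0.0, -0.0, -1.0]]
force: [0.2, 1.1, 1.0]
finger_gap: 0.0818
grip_force: 0.0
```

Emit:
servo_tool:
  series:
    - [0,0,-0.15,0,0,0]
    - [0,0,-0.4,0,0,0]
    - [0,0,-0.7,0,0,0]
    - [0,0,-0.9,0,0,0]
    - [0,0,-0.9,0,0,0]
    - [0,0,-0.9,0,0,0]

```text
clock: 12.85
position: [0.5804, -0.0198, 0.185]
tool_rot: [[-0.064, 0.998, 0.004], [0.998, 0.064, -0.0], [-0.001, 0.004, -1.0]]
force: [-0.1, -0.1, -1.1]
finger_gap: 0.0854
grip_force: 0.0
```

Run:
```python
from h import *
g=np.load("g.npy");s=env.get_state();print(s["clock"],s["position"],rigq(g,s["position"]),s["force"])
im=eyes.snapshot("wrist");cv2.imwrite("pics/w5.png",im)
for p in[(0,.063,.065),(0,-.075,.065),(0,.075,.065)]:print(p,wproj(rigp(g,p)))
plan(rigp(g,(-.080,.120,.185)),down(g[2]),3)
```

```text
12.85 [ 0.58037662 -0.01982332  0.18498949] [ 0.00089626 -0.10705797  0.18498949] [-0.09188191 -0.11419207 -1.06668741]
(0, 0.063, 0.065) [279.63068353  -7.05445192]
(0, -0.075, 0.065) [278.79184834 157.98024218]
(0, 0.075, 0.065) [279.69022816 -19.7159354 ]
[0.757, -0.262, -0.006, 0.0, -0.0, 0.001] rows>=1.9
[0.757, -0.263, -0.006, 0.0, -0.0, 0.001] rows>=1.9
[0.757, -0.264, -0.006, 0.0, -0.0, 0.001] rows>=1.9
```

View pics/w5.png

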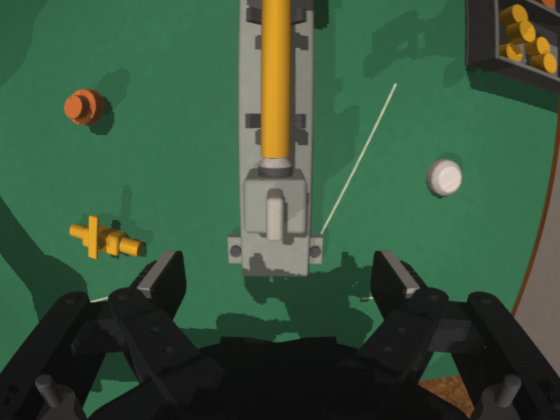

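The wrist view shows the pipe still held after release, with its tail end at (277,158) as predicted and the tailstock in place. On to the lever.

Emit:
servo_tool:
  series:
    - [0.25,-0.09,0,0,0,0]
    - [0.5,-0.18,0,0,0,0]
    - [0.76,-0.26,0,0,0,0]
  claw: 1

```text
clock: 13.15
position: [0.5461, 0.0545, 0.1808]
tool_rot: [[-0.062, 0.998, -0.005], [0.998, 0.062, 0.0], [0.0, -0.005, -1.0]]
force: [-0.2, 0.7, -0.7]
finger_gap: 0.0512
grip_force: 0.0
```

Emit:
servo_tool:
  series:
    - [0.25,-0.09,0,0,0,0]
    - [0.5,-0.18,0,0,0,0]
    - [0.76,-0.26,0,0,0,0]

```text
clock: 13.4
position: [0.5151, 0.1291, 0.1809]
tool_rot: [[-0.063, 0.998, -0.005], [0.998, 0.063, -0.001], [-0.0, -0.005, -1.0]]
force: [-0.4, 0.2, -0.6]
finger_gap: 0.0121
grip_force: 0.0
```

Emit:
servo_tool:
  series:
    - [0.25,-0.09,0,0,0,0]
    - [0.5,-0.18,0,0,0,0]
    - [0.7,-0.24,0,0,0,0]
    - [0.76,-0.26,0,0,0,0]
    - [0.76,-0.26,0,0,0,0]
    - [0.76,-0.26,0,0,0,0]

```text
clock: 13.9
position: [0.486, 0.2021, 0.182]
tool_rot: [[-0.065, 0.998, -0.002], [0.998, 0.065, -0.001], [-0.001, -0.002, -1.0]]
force: [-0.1, 0.1, 0.9]
finger_gap: 0.0001
grip_force: 0.0
```

Run:
```python
from h import *
g=np.load("g.npy");s=env.get_state();print(s["clock"],s["position"],s["tool_rot"].round(3),rigq(g,s["position"]),s["force"],s["finger_gap"])
im=eyes.snapshot("wrist")
u=wproj(rigp(g,(-.078,.2075,.113)));print(u);cv2.circle(im,(int(u[0]),int(u[1])),3,(255,0,255),1)
cv2.imwrite("pics/w6.png",im)
plan(rigp(g,(-.084,.212,.135)),down(g[2]),1)
```

```text
13.9 [0.48604167 0.20211843 0.18202565] [[-0.065  0.998 -0.002]
 [ 0.998  0.065 -0.001]
 [-0.001 -0.002 -1.   ]] [-0.07995039  0.12014468  0.18202565] [-0.13051791  0.12530797  0.91429736] 0.00011589294813287891
[281.15054493  82.35444821]
[0.924, -0.041, 0.472, -0.001, 0.001, 0.002] rows>=2.5
```

View pics/w6.png

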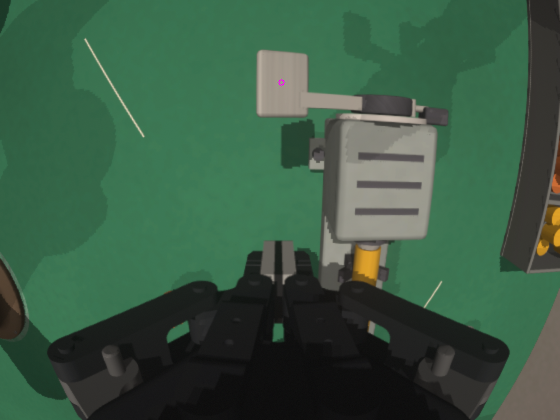

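The wrist view shows the pad centred at (282,82), exactly as predicted, with the arm joining on its headstock side. I'll approach the outer half of the pad and press in small steps.

Emit:
servo_tool:
  series:
    - [0.3,-0.02,0.1,0,0,0]
    - [0.6,-0.04,0.25,0,0,0]
    - [0.85,-0.04,0.4,0,0,0]
    - [0.95,-0.04,0.47,0,0,0]
    - [0.95,-0.04,0.47,0,0,0]
    - [0.95,-0.04,0.47,0,0,0]

```text
clock: 14.45
position: [0.4768, 0.2959, 0.1357]
tool_rot: [[-0.064, 0.998, -0.001], [0.998, 0.064, -0.002], [-0.002, -0.001, -1.0]]
force: [-0.9, -0.2, -0.1]
finger_gap: -0.0001
grip_force: 0.0
```

Emit:
servo_tool:
  series:
    - [0,0,0.04,0,0,0]
    - [0,0,0.08,0,0,0]
    - [0,0,0.12,0,0,0]
    - [0,0,0.16,0,0,0]
    - [0,0,0.2,0,0,0]
    - [0,0,0.24,0,0,0]
    - [0,0,0.28,0,0,0]
    - [0,0,0.3,0,0,0]

```text
clock: 15.12
position: [0.4768, 0.2972, 0.1067]
tool_rot: [[-0.063, 0.998, -0.0], [0.998, 0.063, 0.0], [0.0, -0.0, -1.0]]
force: [-2.3, -0.7, 5.4]
finger_gap: -0.0001
grip_force: 2.4
```

Emit:
servo_tool:
  series:
    - [0,0,0.04,0,0,0]
    - [0,0,0.08,0,0,0]
    - [0,0,0.12,0,0,0]
    - [0,0,0.16,0,0,0]
    - [0,0,0.2,0,0,0]
    - [0,0,0.24,0,0,0]
    - [0,0,0.25,0,0,0]

```text
clock: 15.7
position: [0.4755, 0.2972, 0.0813]
tool_rot: [[-0.063, 0.998, -0.003], [0.998, 0.063, 0.0], [0.0, -0.003, -1.0]]
force: [-4.0, 0.0, 6.5]
finger_gap: 0.0
grip_force: 3.0
```

Run:
```python
from h import *
g=np.load("g.npy");s=env.get_state();print(s["clock"],rigq(g,s["position"]),s["force"])
```

```text
15.7 [-0.08475115  0.21567191  0.08131157] [-3.96907991  0.03125014  6.52792855]
```

Emit:
servo_tool:
  series:
    - [0,0,0.04,0,0,0]
    - [0,0,0.08,0,0,0]
    - [0,0,0.12,0,0,0]
    - [0,0,0.16,0,0,0]
    - [0,0,0.2,0,0,0]
    - [0,0,0.24,0,0,0]
    - [0,0,0.26,0,0,0]
    - [0,0,0.26,0,0,0]

```text
clock: 16.37
position: [0.4778, 0.2974, 0.0565]
tool_rot: [[-0.064, 0.998, 0.002], [0.998, 0.064, 0.001], [0.001, 0.002, -1.0]]
force: [-1.1, -0.9, 6.9]
finger_gap: 0.0001
grip_force: 3.6
```

Emit:
servo_tool:
  series:
    - [0,0,0.02,0,0,0]
    - [0,0,0.04,0,0,0]
    - [0,0,0.04,0,0,0]

```text
clock: 16.62
position: [0.4787, 0.2975, 0.0529]
tool_rot: [[-0.064, 0.998, 0.004], [0.998, 0.064, 0.001], [0.001, 0.004, -1.0]]
force: [-0.2, -1.7, 8.4]
finger_gap: 0.0001
grip_force: 3.6
```

Emit:
servo_tool:
  series:
    - [0,0,0.02,0,0,0]
    - [0,0,0.02,0,0,0]

```text
clock: 16.78
position: [0.4792, 0.2976, 0.0512]
tool_rot: [[-0.064, 0.998, 0.005], [0.998, 0.064, 0.001], [0.001, 0.005, -1.0]]
force: [0.9, -1.9, 8.7]
finger_gap: 0.0
grip_force: 3.7
```

Emit:
servo_tool:
  series:
    - [0,0,0.02,0,0,0]
    - [0,0,0.02,0,0,0]

```text
clock: 16.95
position: [0.4797, 0.2976, 0.0494]
tool_rot: [[-0.064, 0.998, 0.006], [0.998, 0.064, 0.001], [0.001, 0.006, -1.0]]
force: [0.4, -2.8, 8.2]
finger_gap: 0.0001
grip_force: 3.6
```

Emit:
servo_tool:
  series:
    - [0,0,0.015,0,0,0]
    - [0,0,0.015,0,0,0]

```text
clock: 17.12
position: [0.4801, 0.2977, 0.0482]
tool_rot: [[-0.064, 0.998, 0.006], [0.998, 0.064, 0.002], [0.001, 0.007, -1.0]]
force: [1.3, -1.9, 9.3]
finger_gap: 0.0001
grip_force: 3.8
```

Emit:
servo_tool:
  series:
    - [0,0,0.015,0,0,0]
    - [0,0,0.015,0,0,0]

```text
clock: 17.28
position: [0.4804, 0.2978, 0.0468]
tool_rot: [[-0.064, 0.998, 0.007], [0.998, 0.064, 0.002], [0.001, 0.007, -1.0]]
force: [2.1, -1.8, 9.1]
finger_gap: -0.0003
grip_force: 3.8
```

Emit:
servo_tool:
  series:
    - [0,0,0.01,0,0,0]
    - [0,0,0.01,0,0,0]

```text
clock: 17.45
position: [0.4806, 0.2978, 0.046]
tool_rot: [[-0.064, 0.998, 0.007], [0.998, 0.064, 0.002], [0.001, 0.008, -1.0]]
force: [1.4, -3.5, 11.0]
finger_gap: 0.0001
grip_force: 4.4
```

Run:
```python
from h import *
g=np.load("g.npy");s=env.get_state();print(s["clock"],rigq(g,s["position"]),s["force"])
a=cv2.resize(eyes.snapshot("side")[120:210,190:280],None,fx=5,fy=5,interpolation=cv2.INTER_CUBIC)
w=eyes.snapshot("wrist")[110:330,170:390]
b=cv2.resize(w,(450,450))[:,:340]
for an in(.74,.84,.94):
  for r in(.067,.085,.103):
    t=an-.42;p=rigp(g,(-r*np.cos(t)-.004*np.sin(t),.2295,.075-r*np.sin(t)+.004*np.cos(t)))
    print(an,r,((proj(p,"side")-[190,120])*5).round(0),((wproj(p)-[170,110])*450/220).round(0))
cv2.imwrite("pics/m7.png",np.hstack([a,b]))
```

```text
17.45 [-0.07961435  0.2159366   0.04604887] [ 1.35166435 -3.53142049 11.02572104]
0.74 0.067 [193. 163.] [291. 263.]
0.74 0.085 [173. 173.] [211. 253.]
0.74 0.103 [152. 183.] [137. 244.]
0.84 0.067 [196. 169.] [297. 252.]
0.84 0.085 [177. 181.] [223. 241.]
0.84 0.103 [157. 192.] [155. 231.]
0.94 0.067 [200. 175.] [305. 243.]
0.94 0.085 [181. 188.] [237. 231.]
0.94 0.103 [163. 201.] [175. 219.]
```

View pics/m7.png

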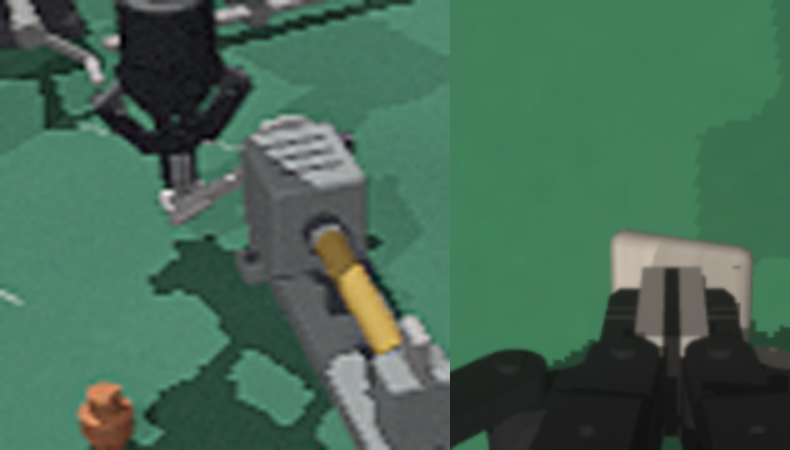

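The right crop shows the pad's far edge at (163,232)–(301,248), against a prediction of (155,231)–(297,252) for 0.84 rad. The fingertip geometry gives about 0.86. I'll hold and check that it is steady.

Emit:
servo_tool:
  series:
    - [0,0,0,0,0,0]
    - [0,0,0,0,0,0]
    - [0,0,0,0,0,0]
    - [0,0,0,0,0,0]
    - [0,0,0,0,0,0]
    - [0,0,0,0,0,0]

```text
clock: 18.05
position: [0.4806, 0.2978, 0.0462]
tool_rot: [[-0.064, 0.998, 0.007], [0.998, 0.064, 0.002], [0.001, 0.007, -1.0]]
force: [1.8, -3.0, 9.9]
finger_gap: -0.0003
grip_force: 4.3
```

Run:
```python
from h import *
from scipy.optimize import least_squares
g=np.load("g.npy");s=env.get_state();print(s["clock"],rigq(g,s["position"]),s["force"],abs(s["qvel"]).max())
def f(v):
    an,y=v;t=an-.42
    return np.concatenate([wproj(rigp(g,(-r*np.cos(t)-.004*np.sin(t),y,.075-r*np.sin(t)+.004*np.cos(t))))-(np.array(q)*220/450+[170,110]) for r,q in((.067,(301,248)),(.103,(163,232)))])
r=least_squares(f,[.84,.2295]);print(r.x,r.fun)
```

```text
18.05 [-0.07962219  0.21594367  0.04617399] [ 1.76023764 -2.96764662  9.91356938] 0.0012936046044362641
[0.88102506 0.22878734] [-0.53701777  1.53437773 -0.05053711 -1.68751509]
```

Steady at about 0.86 rad with a force of about 10 N. Handing in.

```bash
python3 -c "
from bench import env
print(env.job_done())"
```

```text
the job is handed in; nothing more can be done
None
```

I handed the job in with the pipe held between both cones and the gripper holding the run lever at an estimated 0.86 rad (third click, 0.84) with about 10 N; the hand-in returned no verdict.

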